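# Shut the sample cover and change the photometer filter key

### The arm

A 6-joint arm with a two-finger parallel gripper is mounted at the origin on the work surface. World frame = base frame: x ahead of the robot, y to its left, z up, the work surface at z = 0. Lengths are in m, angles in rad, forces in N, time in s.
With the tool pointing down it reaches from about 0.35 to 1 m from the base axis. Payload 7.1 kg.
Tool frame: the origin (TCP) lies between the finger pads; the fingertips stand 22 mm ahead of it and the grasp point (between the pads) lies 3 mm ahead of it; x points along the fingers, y is the direction in which the jaws open and shut, and the axes are right-handed (so a half turn about x gives the same grasp; the last joint's range is limited). The gripper opens to 85 mm and grips with 20 to 120 N. Pads are 22 mm wide; open, the fingers measure 114 mm over their backs; the gripper's body (76 mm by 85 mm) begins 54 mm behind the grasp point. The pads swing forward as they close: fully open they stand 13 mm farther back than shut.
Start: joints at [-0.019, 0.423, 1.63, -0, 1.089, -0.019], TCP at [0.625, 0, 0.253] pointing down, gripper open.
Joint ranges: [-3, 3], [-0.9, 2.11], [0.09, 2.58], [-1.31, 4.45], [0.11, 2.69], [-2.54, 2.54]. Speed limits (rad/s): [2.39, 2.39, 3.01, 3.14, 3.14, 3.14].

### API

Orientations are given as a rotation vector (axis times angle).
In Python, from rig import manip gives the robot as it stands. The module is installed in compiled form; this text tells all that it offers. Calls block until the motion is done:
- manip.move_to(position, orientation): joint-space move of the TCP to a pose.
- manip.servo_line(position, orientation=None, rate=0.15): straight line of the TCP; orientation=None keeps the orientation; rate is the mean speed in m/s.
- manip.set_joints(angles): joint-space move.
- manip.command_gripper(opening, f_grip=None): finger opening in m; f_grip is the grip in N (None keeps the last); returns when the fingers have stopped.
- manip.hold(seconds).
- manip.solve_ik(position, orientation): joint angles nearest the present ones, or None.
- manip.camera(name): name is "scene" or "side" or "wrist"; returns a dict with "image" (480x640x3 uint8, red, green, blue), "fx", "fy", "cx", "cy" (pixels), "cam_to_world" (4x4, takes a point from camera to world coordinates); the wrist camera has in their place "mount" (4x4, takes a point from camera to tool coordinates, whose origin is the TCP and whose axes are the tool frame's). Camera axes: x right, y down, z forward; pixel columns grow to the right and rows downward; lengths in m; the calibration is good to about 2 mm. The wrist camera is an equidistant fisheye: a pixel r from the principal point sees the ray r / f radians off the axis. A picture is of the moment at which its call begins: read the wrist's pose just before it. There is no depth.
A pose or a line that the arm cannot do raises manip.IKError and nothing moves.
- manip.sign_off(): hands the job in, once; it reports no verdict.
Readings, each from a call of its own:
- manip.get_time(): time.
- manip.get_joint_positions(): joint angles.
- manip.get_joint_vel(): joint speeds.
- manip.get_tau(): joint torques, N m.
- manip.get_position(): TCP position.
- manip.get_ee_rot(): TCP orientation.
- manip.get_contact_force(): force on the tool from outside, world axes, zero at the start.
- manip.get_torque(): the same for the moment, N m.
- manip.get_width(): finger opening in m.
Only numpy, scipy, OpenCV 4.12 (cv2) and the standard library are available. Lean on these libraries where they do the work, as an engineer would, in place of code of your own. Each camera call takes 0.05 s, during which the arm holds its last target. There are 200 camera calls.

### The job

Slide the photometer's black sample cover fully shut; then latch the cross-shaped key for the blank and let go of it, and after that switch over to the round key, so that the round key stays latched down alone and all the others are up. Press gently, only as far as the soft stop that you feel just after it gives way, never bearing down hard on it (under 20 N). Leave the other three keys alone, and do not knock the glassware and other things about.

Things in the scene. Friction and masses are not known exactly. Their poses are not given: they have to be found in the camera images.
- photometer: Grey bench photometer, fixed, 200 (x) x 360 (y) x 80 mm high. Origin: centre of its underside; x points away from the robot when unturned, z up; top deck at z = 80 mm. On the nearer half of the deck five white keys stand in a row along y: x = -50, y = -116, -58, 0, 58, 116 mm, in an order that differs every time. On the far half is the black sliding cover.
- cover (a joint): Black sliding cover of the sample well: metres still open, 0 = fully shut against its stop, at most 0.09. Starts 0.05 to 0.085. It shuts towards +y of the photometer, slides with about 1.5 N of friction and stays where it is left.
- cover_tab (a point): Centre of the cover's upright tab (50 mm along the photometer's x axis, 8 mm thick along y, its top 18 mm above this point, 44 mm above the deck). The tab stands on the middle of the cover plate (70 x 80 mm, its top 8 mm above the deck). Push the tab along y.
- key_round: White plastic push key of the interlocked bank, its top is a round disc, 44 mm across. Origin on its axis, at deck level while the key is up, going down with it.
- press_round (a joint): How far that key is pushed down (m): 0 = up, its top 42 mm above the deck. All keys: straight down takes about 2 N at first, then 4 to 8 N over a hump, where the key latched before pops up; past it the force drops to nearly nothing for 3 to 5 mm while the key goes over its hook, and within 1 mm below the hook it meets a stiff sprung stop (about 8 N at once, then some 10 N per mm). Let go there, it rises and stays latched.
- key_round_top (a point): Middle of that key's flat top.
- key_cross: White plastic push key of the interlocked bank, its top is an upright cross (plus shape), 46 mm over its arms, arms 15 mm wide, solid in the middle. Origin on its axis, at deck level while the key is up, going down with it.
- press_cross (a joint): How far that key is pushed down (m): 0 = up, its top 42 mm above the deck. The depth at which a key latches differs from key to key and start to start, anywhere from 10 to 30 mm, and cannot be seen or told from another key: feel for the stop. A half press lets the old key go without latching the new one.
- key_cross_top (a point): Middle of that key's flat top.
- key_lengthwise: White plastic push key of the interlocked bank, its top is one narrow bar 50 x 14 mm, its length along the photometer's x axis. Origin on its axis, at deck level while the key is up, going down with it.
- press_lengthwise (a joint): How far that key is pushed down (m): 0 = up, its top 42 mm above the deck. This key is the latched one at the start.
- key_crosswise: White plastic push key of the interlocked bank, its top is one narrow bar 44 x 14 mm, its length along the row (y axis). Origin on its axis, at deck level while the key is up, going down with it.
- press_crosswise (a joint): How far that key is pushed down (m): 0 = up, its top 42 mm above the deck.
- key_twin: White plastic push key of the interlocked bank, its top is two narrow parallel bars, 44 x 12 mm each with a 12 mm gap between them, their length along the photometer's x axis. Origin on its axis, at deck level while the key is up, going down with it.
- press_twin (a joint): How far that key is pushed down (m): 0 = up, its top 42 mm above the deck.
- sample_bottle: Small capped jar, 34 mm across, 60 mm high, standing on the deck's end. Origin: centre of its underside. A bystander.
- beaker: Glass beaker, 72 mm across, 95 mm high, on the table beyond the photometer. Origin: centre of its underside. A bystander.
- tube_holder: Wooden test-tube holder, 150 mm long, 12 mm high, lying on the table between robot and photometer. Origin: underside. A bystander.
- tube_rack: White rack with three test tubes, 73 x 110 mm, 150 mm high, in the left yellow tray. Origin: centre of its underside. A bystander.

How it is judged:
On the way, in this order (a step that is already met when the one before it is completed fails the run):
1. the sample cover is shut (within 3 mm) (value of joint cover below 0.003 m), for 0.2 s.
2. the cross key is latched down and let go, all other keys up (value of joint press_cross above 0.008 m and contact force between each of the fingers, the arm and key_cross below 0.2 N and value of joint each of press_round, press_lengthwise, press_crosswise, press_twin below 0.003 m), for 0.2 s.
3. the round key is latched down and let go, all other keys up (value of joint press_round above 0.008 m and contact force between each of the fingers, the arm and key_round below 0.2 N and value of joint each of press_cross, press_lengthwise, press_crosswise, press_twin below 0.003 m), for 0.2 s.
At the end, for the whole second after the job is handed in: The cover is shut to within 3 mm, the round key stays latched more than 8 mm down, and the cross key and the three other keys are up to within 3 mm (value of joint each of cover, press_cross, press_lengthwise, press_crosswise, press_twin below 0.003 m and value of joint press_round above 0.008 m); the robot touches nothing.
It fails at once if a key is pressed with more than 20 N (contact force between any of the fingers, the arm and key_round above 20 N or contact force between any of the fingers, the arm and key_cross above 20 N or contact force between any of the fingers, the arm and key_lengthwise above 20 N or contact force between any of the fingers, the arm and key_crosswise above 20 N or contact force between any of the fingers, the arm and key_twin above 20 N).
It fails at once if the crosswise or the twin key is pressed (more than 4 mm) (value of joint any of press_crosswise, press_twin above 0.004 m).
It fails at once if a bystander is shifted by more than 30 mm (distance of any of sample_bottle, beaker, tube_holder, tube_rack from where it was at the start of the episode above 0.03 m).
It also fails if it takes over 54 s, if anything falls off the work surface, if the arm or the gripper's body presses on something with over 40 N, if the wrist force passes 120 N, or if a joint passes its speed limit or range.

## Working session

There is one attempt and no reset: what is moved stays moved. The work goes in short steps, each a Python script; the robot and the scene stay as the last script left them, time stands still between calls to the robot, and variables do not carry over. Pictures are saved under pics/ and viewed, about 8 in all and at most 12, crops included, and the job is handed in when it is done.

```bash
mkdir -p pics; python3 - <<'E'
from rig import manip
import cv2,numpy as np
a=manip.camera("scene");b=manip.camera("side");p=manip.get_position();r=manip.get_ee_rot();w=manip.camera("wrist")
for n,c in(("scene",a),("side",b),("wrist",w)):
    cv2.imwrite(f"pics/{n}0.png",c["image"][:,:,::-1]); print(n,{k:np.round(v,4).tolist() for k,v in c.items() if k!="image"})
print(p,r,manip.get_time(),manip.get_width())
E
```

```text
scene {'fx': 612.4157, 'fy': 612.4157, 'cx': 327.1273, 'cy': 228.3891, 'cam_to_world': [[0.6311, 0.5654, -0.531, 1.2897], [0.7755, -0.476, 0.4148, -0.351], [-0.0182, -0.6736, -0.7389, 1.1008], [0.0, 0.0, 0.0, 1.0]]}
side {'fx': 556.2164, 'fy': 556.2164, 'cx': 316.2792, 'cy': 231.1335, 'cam_to_world': [[0.9634, -0.1439, 0.2261, 0.3766], [-0.2678, -0.5479, 0.7925, -0.6047], [0.0099, -0.8241, -0.5663, 0.683], [0.0, 0.0, 0.0, 1.0]]}
wrist {'fx': 371.6483, 'fy': 371.6483, 'cx': 321.0138, 'cy': 235.8504, 'mount': [[-0.0002, -0.3198, 0.9475, -0.1208], [1.0, -0.0002, 0.0002, 0.0], [0.0001, 0.9475, 0.3198, -0.0832], [0.0, 0.0, 0.0, 1.0]]}
[6.24542894e-01 3.59898929e-05 2.52619128e-01] [ 1.20862612  1.21022765 -1.2102423 ] 0.15 0.08545277419038673
```

View pics/scene0.png

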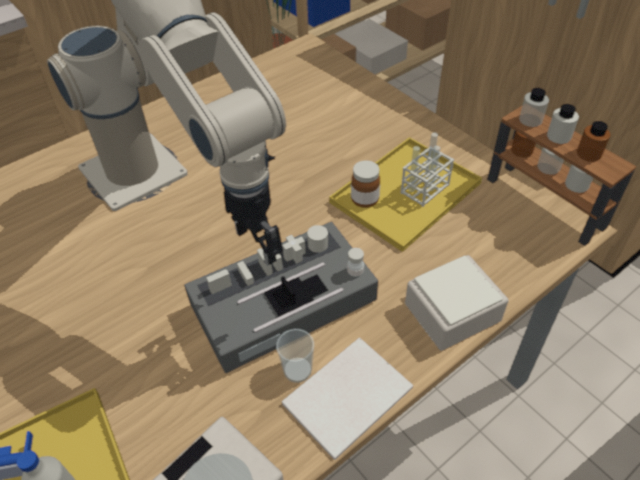

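View pics/wrist0.png

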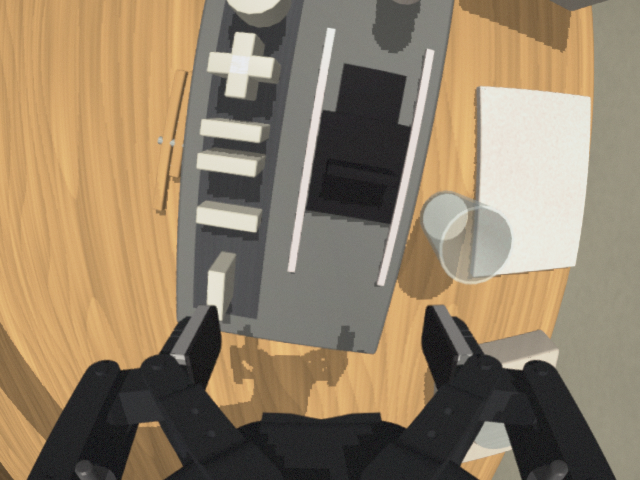

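View pics/side0.png

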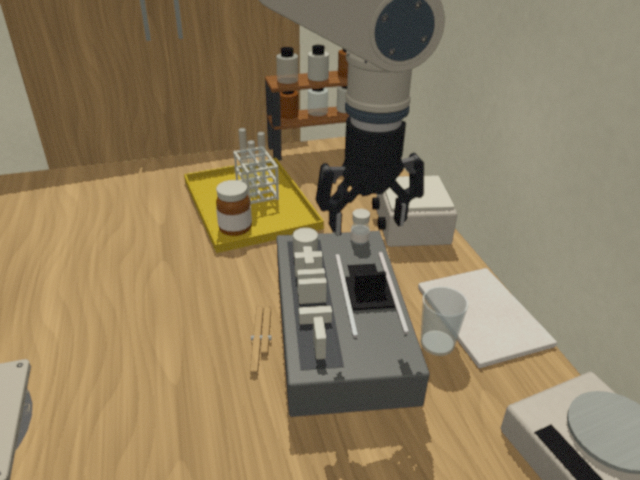

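```bash
cat > h.py <<'E'
import numpy as np,cv2
from scipy.spatial.transform import Rotation as R
from rig import manip
def wray(c,p,rv,u,v):
    d=np.array([u-c["cx"],v-c["cy"]]);r=np.hypot(*d);th=r/c["fx"];M=c["mount"]
    ray=np.r_[np.sin(th)*d/max(r,1e-9),np.cos(th)]
    Q=R.from_rotvec(rv).as_matrix()
    return Q@M[:3,3]+p, Q@M[:3,:3]@ray
def sray(c,u,v):
    M=c["cam_to_world"];return M[:3,3],M[:3,:3]@np.array([(u-c["cx"])/c["fx"],(v-c["cy"])/c["fy"],1])
def onz(ray,z):
    o,d=ray;return o+d*(z-o[2])/d[2]
E
python3 - <<'E'
from h import *
p,rv=manip.get_position(),manip.get_ee_rot();w=manip.camera("wrist");s=manip.camera("side")
print(R.from_rotvec(rv).as_matrix().round(2).tolist())
print("force",manip.get_contact_force())
for n,u,v,z in(("cornerBL",180,318,.08),("cornerBR",375,352,.08),("cross",241,65,.122),("tabtop",360,172,.124),("twin a",232,128,.122),("twin b",228,159,.122),("crosswise",216,283,.122),("round",256,2,.122)):
    print(n,onz(wray(w,p,rv,u,v),z).round(4))
for n,u,v,z in(("round",306,237,.122),("cross",308,256,.122),("crosswise",320,324,.122),("dBL",290,383,.08),("dBR",415,376,.08)): print("side",n,onz(sray(s,u,v),z).round(4))
g=w["image"].copy()
mask=((g.min(2)>170)).astype(np.uint8)
big=cv2.resize(g[0:380,150:450],None,fx=2,fy=2,interpolation=cv2.INTER_CUBIC)[:600]
big=cv2.convertScaleAbs(big,alpha=1.4)
cv2.imwrite("pics/w1.png",big[:,:,::-1])
E
```

```text
[[-0.0, 1.0, 0.0], [0.0, 0.0, -1.0], [-1.0, -0.0, -0.0]]
force [-0.13917554 -0.18855812 -0.6442529 ]
cornerBL [ 0.4878 -0.0999  0.08  ]
cornerBR [ 0.6772 -0.1354  0.08  ]
cross [0.571 0.119 0.122]
tabtop [0.651  0.0447 0.124 ]
twin a [0.564  0.0757 0.122 ]
twin b [0.5603 0.0543 0.122 ]
crosswise [ 0.5434 -0.0401  0.122 ]
round [0.581  0.1637 0.122 ]
side round [0.5783 0.1673 0.122 ]
side cross [0.5676 0.1131 0.122 ]
side crosswise [ 0.5429 -0.0474  0.122 ]
side dBL [ 0.4843 -0.1055  0.08  ]
side dBR [ 0.6549 -0.1387  0.08  ]
```

View pics/w1.png

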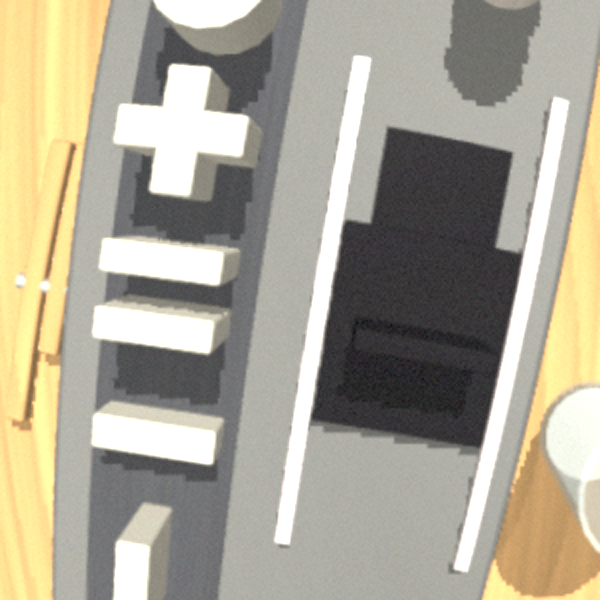

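```bash
cat >> h.py <<'E'
Q0=np.array([[0,1,0],[0,0,-1],[-1,0,0.]])
def ori(yaw): return (R.from_euler("z",yaw)*R.from_matrix(Q0)).as_rotvec()
E
python3 - <<'E'
from h import *
p,rv=manip.get_position(),manip.get_ee_rot();w=manip.camera("wrist")
f=lambda u,v,z:onz(wray(w,p,rv,150+u/2,v/2),z)
for a,b,z in(((362,60),(283,540),.084),((560,100),(462,570),.084)):
    A,B=f(*a,z),f(*b,z);d=A-B;print("rail",A,B,np.linalg.norm(d),"yaw",np.degrees(np.arctan2(-d[0],d[1])))
manip.command_gripper(0.0)
manip.move_to([.641,-.014,.2],ori(np.radians(-10)))
p,rv=manip.get_position(),manip.get_ee_rot();w=manip.camera("wrist")
np.savez("w2.npz",p=p,rv=rv)
cv2.imwrite("pics/w2.png",cv2.convertScaleAbs(w["image"],alpha=1.4)[:,:,::-1]);print(p,rv,manip.get_time(),manip.get_contact_force(),manip.get_width())
E
```

```text
rail [0.63234973 0.15062757 0.084     ] [ 0.59953911 -0.04533273  0.084     ] 0.19868814088822884 yaw -9.505151178878538
rail [0.70982129 0.13853799 0.084     ] [ 0.67719558 -0.05993189  0.084     ] 0.20113362074714483 yaw -9.33514625117606
[ 0.64006652 -0.01408304  0.19898248] [ 1.33324822  1.12537189 -1.337615  ] 1.4583 [ 0.11068385 -0.17947597  0.56100344] 0.00019583795734450223
```

View pics/w2.png

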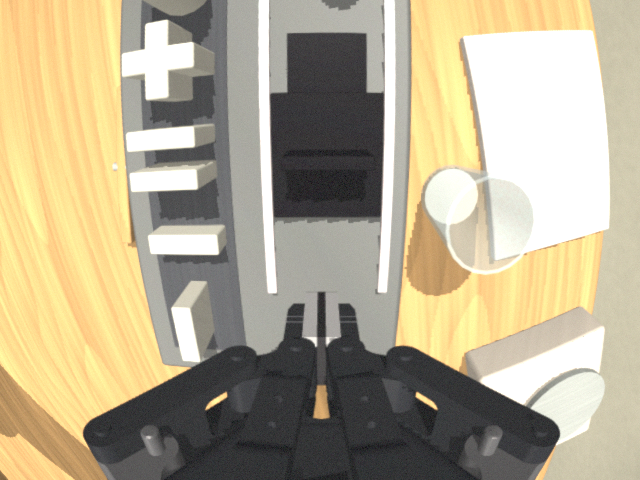

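```bash
python3 - <<'E'
from h import *
d=np.load("w2.npz");p,rv=d["p"],d["rv"];w=manip.camera("wrist")
y=np.radians(-9.4);ex=np.array([np.cos(y),np.sin(y)]);ey=np.array([-ex[1],ex[0]])
f=lambda u,v,z:onz(wray(w,p,rv,u,v),z)[:2]
pts=dict(tab1=(328,155,.124),tab2=(328,166,.124),cross=(159,62,.122),plateF=(328,217,.088),plateB=(328,94,.088),deckL=(165,365,.08),deckR=(400,368,.08),twa=(163,137,.122),twb=(166,180,.122),latch=(183,240,.11),cw=(187,318,.122),roundbot=(178,12,.115))
X={k:f(*v) for k,v in pts.items()}
for k,v in X.items(): q=v-p[:2];print(k,v.round(4),"rel cross local",((v-X["cross"])@ex).round(4),((v-X["cross"])@ey).round(4),"rel tool",(q@ex).round(4),(q@ey).round(4))
E
```

```text
tab1 [0.654  0.0464] rel cross local 0.0928 -0.0565 rel tool 0.0039 0.0619
tab2 [0.653  0.0406] rel cross local 0.0927 -0.0624 rel tool 0.0038 0.0561
cross [0.5717 0.1173] rel cross local 0.0 0.0 rel tool -0.0889 0.1185
plateF [0.6471 0.0028] rel cross local 0.0931 -0.1007 rel tool 0.0042 0.0178
plateB [0.6603 0.08  ] rel cross local 0.0935 -0.0223 rel tool 0.0046 0.0962
deckL [ 0.4854 -0.1058] rel cross local -0.0487 -0.2343 rel tool -0.1376 -0.1158
deckR [ 0.6846 -0.1367] rel cross local 0.1529 -0.2322 rel tool 0.064 -0.1137
twa [0.5654 0.0748] rel cross local 0.0007 -0.043 rel tool -0.0882 0.0755
twb [0.561  0.0504] rel cross local 0.0004 -0.0677 rel tool -0.0885 0.0507
latch [0.5559 0.0102] rel cross local 0.0019 -0.1082 rel tool -0.087 0.0102
cw [ 0.547  -0.0386] rel cross local 0.0011 -0.1578 rel tool -0.0878 -0.0394
roundbot [0.5852 0.1456] rel cross local 0.0087 0.0301 rel tool -0.0802 0.1486
```

```bash
cat >> h.py <<'E'
yaw=np.radians(-9.4);ex=np.array([np.cos(yaw),np.sin(yaw),0]);ey=np.array([-ex[1],ex[0],0]);O=ori(yaw)
E
python3 - <<'E'
from h import *
p0=np.array([.6401,-.0141,.2])+.004*ex
z=.126
manip.move_to([*(p0+.02*ey)[:2],.16],O)
manip.servo_line([*(p0+.02*ey)[:2],z],O)
F0=manip.get_contact_force();print("tare",F0,manip.get_time())
s=.02;step=.005;log=[]
while s<.16:
    s+=step
    q=p0+s*ey;q[2]=z
    manip.servo_line(q,O,rate=.06)
    f=(manip.get_contact_force()-F0)@-ey
    log.append((round(s,3),round(f,2)))
    if s>.08: step=.002
    if f>5: break
print(log);a=manip.get_position();print(a,(a-p0)@ey,manip.get_time(),manip.get_contact_force()-F0)
manip.hold(.2);print((manip.get_contact_force()-F0)@-ey)
E
```

```text
tare [ 0.44889608  0.11207675 -0.7494168 ] 2.1833
[(0.025, np.float64(-0.77)), (0.03, np.float64(-0.78)), (0.035, np.float64(1.03)), (0.04, np.float64(0.02)), (0.045, np.float64(1.15)), (0.05, np.float64(0.6)), (0.055, np.float64(0.78)), (0.06, np.float64(0.55)), (0.065, np.float64(0.72)), (0.07, np.float64(-0.39)), (0.075, np.float64(0.31)), (0.08, np.float64(0.6)), (0.085, np.float64(-0.15)), (0.087, np.float64(-0.11)), (0.089, np.float64(1.46)), (0.091, np.float64(0.07)), (0.093, np.float64(1.13)), (0.095, np.float64(0.69)), (0.097, np.float64(5.02))]
[0.65978168 0.08032344 0.1259963 ] 0.09637006342751066 6.9333 [-0.74704342 -4.96048886  1.43995544]
5.4130544940477785
```

```bash
python3 - <<'E'
from h import *
p=manip.get_position();F0=np.array([.449,.112,-.749])
manip.servo_line(p+.0015*ey,O,rate=.03);manip.hold(.1)
print((manip.get_contact_force()-F0)@-ey, (manip.get_position()-p)@ey)
q=p-.01*ey;manip.servo_line(q,O);q[2]=.2;manip.servo_line(q,O,rate=.25)
c=np.array([.572,.1183,.2])
manip.move_to(c-.03*ey,O);
p,rv=manip.get_position(),manip.get_ee_rot();w=manip.camera("wrist");np.savez("w3.npz",p=p,rv=rv)
cv2.imwrite("pics/w3.png",cv2.convertScaleAbs(w["image"],alpha=1.4)[:,:,::-1]);print(p,manip.get_time())
for i in range(4): manip.hold(.05);print(manip.get_contact_force())
E
```

```text
9.089134150960305 5.313388579909685e-05
[0.56562941 0.08904046 0.19893787] 8.6917
[0.08319871 0.28527655 1.00238642]
[0.26231092 0.54731073 0.64772891]
[-0.42597254  0.11509232 -0.83162989]
[-0.84378388  0.41431256 -0.01309053]
```

View pics/w3.png

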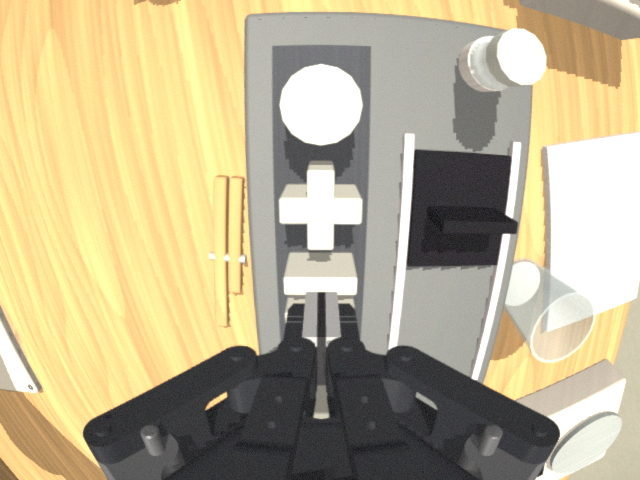

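```bash
python3 - <<'E'
from h import *
d=np.load("w3.npz");p,rv=d["p"],d["rv"];w=manip.camera("wrist")
g=w["image"];m=(g.min(2)>150).astype(np.uint8)
for n,u,v in(("round",321,104),("roundL",280,104),("roundR",362,104),("cross",320.5,208),("crossbot",320,248),("crosstop",320,170),("cl",280,210),("cr",361,210)):
    X=onz(wray(w,p,rv,u,v),.122);q=X-p;print(n,X.round(4),(q@ex).round(4),(q@ey).round(4))
c=g[150:256,316].astype(int).sum(1);print(c.tolist()); print(g[150:256,288].astype(int).sum(1).tolist())
E
```

```text
round [0.5799 0.1768 0.122 ] -0.0003 0.0889
roundL [0.5587 0.1806 0.122 ] -0.0217 0.0892
roundR [0.6011 0.1736 0.122 ] 0.0211 0.0892
cross [0.5704 0.1212 0.122 ] -0.0005 0.0325
crossbot [0.5663 0.0982 0.122 ] -0.0008 0.0091
crosstop [0.5736 0.1421 0.122 ] -0.0008 0.0536
cl [0.5482 0.1238 0.122 ] -0.0229 0.0314
cr [0.5923 0.1166 0.122 ] 0.0218 0.0315
[181, 176, 164, 170, 168, 172, 170, 171, 164, 176, 218, 273, 287, 289, 321, 442, 445, 453, 461, 489, 604, 650, 662, 665, 669, 666, 668, 667, 669, 670, 670, 666, 670, 670, 670, 667, 667, 664, 670, 662, 667, 671, 663, 667, 671, 668, 669, 670, 666, 673, 692, 712, 708, 711, 714, 706, 702, 690, 686, 689, 685, 680, 671, 669, 667, 667, 666, 668, 663, 666, 659, 666, 667, 662, 670, 659, 668, 668, 665, 663, 664, 665, 665, 659, 663, 666, 666, 662, 662, 664, 666, 660, 663, 664, 661, 660, 664, 650, 567, 382, 213, 199, 257, 282, 294, 288]
[174, 175, 175, 172, 167, 171, 176, 167, 173, 174, 176, 171, 174, 177, 170, 167, 173, 178, 179, 201, 229, 219, 227, 251, 252, 262, 240, 246, 250, 244, 250, 248, 247, 289, 376, 441, 450, 447, 448, 445, 451, 450, 450, 446, 451, 449, 458, 501, 609, 646, 664, 669, 668, 669, 664, 671, 667, 665, 662, 665, 667, 663, 662, 665, 665, 662, 665, 665, 662, 662, 667, 658, 569, 342, 211, 175, 178, 174, 176, 174, 177, 179, 176, 171, 171, 176, 185, 168, 178, 184, 180, 177, 169, 179, 172, 176, 228, 251, 256, 245, 257, 300, 391, 443, 450, 447]
```

```bash
cat >> h.py <<'E'
def fz(F0=0,n=4):
    a=[]
    for _ in range(n): manip.hold(.01);a.append(manip.get_contact_force()[2])
    return np.mean(a)-F0
def press(c):
    q=np.array([c[0],c[1],.2]);manip.move_to(q,O)
    q[2]=.151;manip.servo_line(q,O,rate=.15);manip.hold(.2)
    F0=fz(n=15);peak=0;drop=False;step=.001;log=[]
    while q[2]>.108:
        q[2]-=step;manip.servo_line(q,O,rate=.02 if step<.001 else .03)
        f=fz(F0);log.append((round(q[2]*1e3,1),round(float(f),1)))
        peak=max(peak,f)
        if peak>2.7: step=.0005
        if peak>3.3 and f<1.3: drop=True
        if f>9.3 or (drop and f>5): break
    print(F0,drop,log,"t",manip.get_time())
    zb=q[2];q[2]=.2;manip.servo_line(q,O,rate=.1)
    return zb
E
python3 - <<'E'
from h import *
p=np.load("w3.npz")["p"];c=p+.0315*ey-.0005*ex;print(c)
press(c)
q=c-.03*ey;q[2]=.2;manip.move_to(q,O)
w=manip.camera("side")
cv2.imwrite("pics/s4.png",cv2.resize(w["image"][200:440,230:450],None,fx=2.5,fy=2.5)[:,:,::-1]);print(manip.get_time())
E
```

```text
[0.57028089 0.12019914 0.19893787]
0.11714327656715666 False [(np.float64(150.0), -0.3), (np.float64(149.0), -0.1), (np.float64(148.0), -0.1), (np.float64(147.0), 0.2), (np.float64(146.0), -0.1), (np.float64(145.0), -0.4), (np.float64(144.0), 0.6), (np.float64(143.0), 1.0), (np.float64(142.0), 1.2), (np.float64(141.0), 1.2), (np.float64(140.0), 1.1), (np.float64(139.0), 1.3), (np.float64(138.0), 1.0), (np.float64(137.0), 0.9), (np.float64(136.0), 1.2), (np.float64(135.0), 2.1), (np.float64(134.0), 2.9), (np.float64(133.5), 2.4), (np.float64(133.0), 1.9), (np.float64(132.5), 2.8), (np.float64(132.0), 3.1), (np.float64(131.5), 2.3), (np.float64(131.0), 2.2), (np.float64(130.5), 2.1), (np.float64(130.0), 2.2), (np.float64(129.5), 1.1), (np.float64(129.0), 1.0), (np.float64(128.5), 0.9), (np.float64(128.0), 0.7), (np.float64(127.5), 0.8), (np.float64(127.0), -0.1), (np.float64(126.5), -0.2), (np.float64(126.0), 0.3), (np.float64(125.5), 1.2), (np.float64(125.0), 1.5), (np.float64(124.5), 2.7), (np.float64(124.0), 6.7), (np.float64(123.5), 8.9), (np.float64(123.0), 11.8)] t 21.05
22.2667
```

View pics/s4.png

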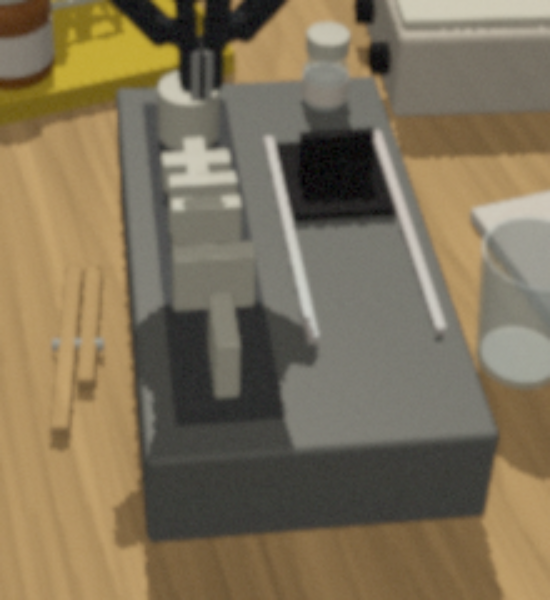

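```bash
python3 - <<'E'
s=open("h.py").read()
s=s.replace("peak=max(peak,f)","m3=np.mean([x[1] for x in log[-3:]]);peak=max(peak,m3)").replace("peak>2.7","peak>2.2").replace("peak>3.3 and f<1.3","peak>2.2 and m3<.8")
open("h.py","w").write(s)
E
python3 - <<'E'
from h import *
p=np.load("w3.npz")["p"];c=p+.089*ey-.0003*ex;print(c)
press(c)
q=c-.08*ey;q[2]=.22;manip.move_to(q,O)
w=manip.camera("wrist")
cv2.imwrite("pics/w5.png",cv2.convertScaleAbs(w["image"],alpha=1.4)[:,:,::-1])
w=manip.camera("side")
cv2.imwrite("pics/s5.png",cv2.resize(w["image"][200:440,230:450],None,fx=2.5,fy=2.5)[:,:,::-1]);print(manip.get_time())
E
```

```text
[0.57986945 0.17689438 0.19893787]
-0.16062553520953893 True [(np.float64(150.0), -0.3), (np.float64(149.0), 0.8), (np.float64(148.0), 0.2), (np.float64(147.0), 0.3), (np.float64(146.0), 0.0), (np.float64(145.0), 0.3), (np.float64(144.0), 1.2), (np.float64(143.0), 1.4), (np.float64(142.0), 1.3), (np.float64(141.0), 1.1), (np.float64(140.0), 1.6), (np.float64(139.0), 1.4), (np.float64(138.0), 1.3), (np.float64(137.0), 4.0), (np.float64(136.5), 3.5), (np.float64(136.0), 2.6), (np.float64(135.5), 2.3), (np.float64(135.0), 3.4), (np.float64(134.5), 3.3), (np.float64(134.0), 2.9), (np.float64(133.5), 2.7), (np.float64(133.0), 2.3), (np.float64(132.5), 1.9), (np.float64(132.0), 1.5), (np.float64(131.5), 1.0), (np.float64(131.0), 1.4), (np.float64(130.5), 1.2), (np.float64(130.0), 0.5), (np.float64(129.5), 0.3), (np.float64(129.0), 0.0), (np.float64(128.5), 0.1), (np.float64(128.0), 1.2), (np.float64(127.5), 2.0), (np.float64(127.0), 2.2), (np.float64(126.5), 5.5)] t 33.425
34.8333
```

View pics/s5.png

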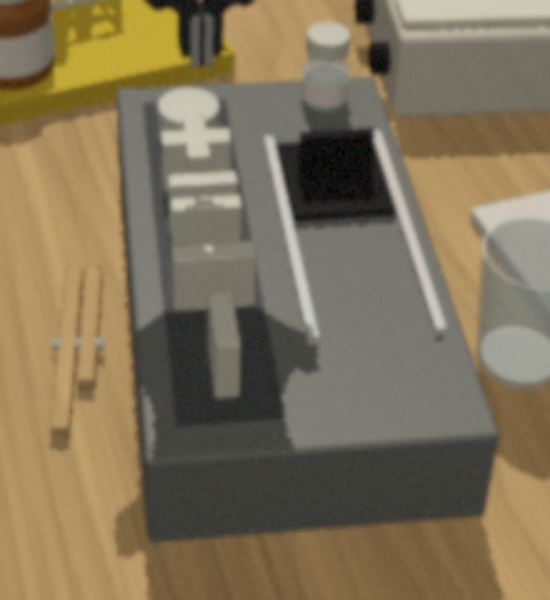

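View pics/w5.png

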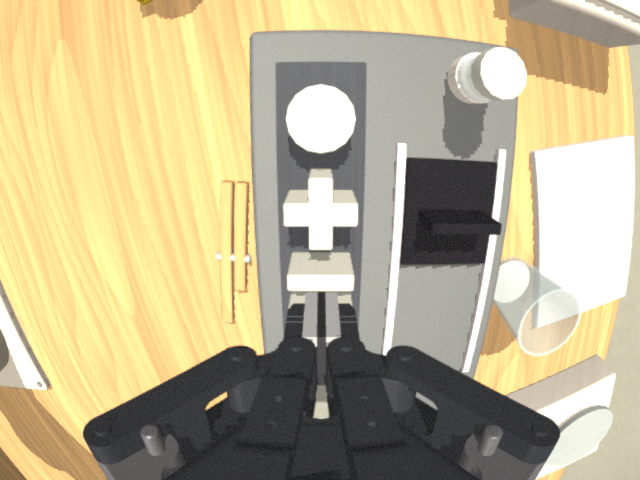

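```bash
python3 - <<'E'
from rig import manip
print(manip.get_contact_force(),manip.get_time(),manip.sign_off())
E
```

```text
the job is handed in; nothing more can be done
[ 0.3888248   0.66195091 -0.4561044 ] 34.8333 None
```

The job is done and handed in at about 35 s of the 54 s allowed.

- **Cover:** I pushed it shut by its tab. Against the stop it moved less than 0.1 mm when I pushed harder, up to about 9 N.
- **Cross key:** I pressed it to its soft stop and let go. The highest averaged reading was 11.8 N, about 19–20 mm below first contact. The picture after it showed the cross key down and the lengthwise key popped up.
- **Round key:** I pressed it to its soft stop and let go, with a highest averaged reading of 5.5 N. The last side and wrist pictures show the round key down alone, the other four keys up, the well covered, and the glassware where it was. The arm is clear, with the force reading at noise level.

**Disagreements:**
- The force felt at each key's hump was about 3–4 N, slightly under the 4–8 N stated. The automatic check for the drop after the hump therefore missed it on the cross key, and that press ended at the 9.3 N force limit instead. I lowered the threshold before pressing the round key.
- All forces are averaged wrist readings with about 1 N of noise, so brief peaks could have been higher.
- I judged the latching from the pictures only, because the joint values cannot be read.

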